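# Tip two parts crates to find the stamped one and push it into the dispatch lane

## Task

Two empty grey parts crates stand on the electronics bench, one on each side of the taped dispatch lane; one of them has a round stamp on its underside. Tip both crates over onto a side where they stand, outside the lane, so that their undersides can be seen, then push the stamped crate, still on its side, sideways until it lies wholly between the two tape lines, and leave the other one lying outside the lane. Only push and tip with the fingers: do not pick the crates up, and leave everything else on the bench where it is.

Things in the scene. Friction and masses are not known exactly. Their poses are not given: they have to be found in the camera images.
- crate_a: The stamped crate: empty, open-topped, mid-grey plastic, 100 (x) x 130 (y) mm over the rim, 120 mm tall, about 0.38 kg; outside its underside just like crate_b. Origin: centre of its underside; z up through its open mouth, y along its longer sides. Starts upright on either side of the lane, x roughly away from the robot (within 0.3 rad). Rim flange: top 10 mm, 4 mm proud of the 4 mm thick walls.
- crate_b: The other crate: same shape, size, mass and frame, plain underside, across the lane. Pushed near the rim along x, either crate tips about the opposite edge of its foot (92 x 122 mm), the rim rising on an arc (a finger should rise with it), and past about 42 degrees falls over by itself onto a 130 mm wide side, then 100 mm high, its underside facing where the push came from.
- crate_a_mid (a point): Centre of crate_a's outline, 60 mm above its underside on its axis. The centre of mass lies some 8 mm from it towards the underside.
- crate_b_mid (a point): Centre of crate_b's outline, 60 mm above its underside on its axis.
- stamp (a point): Centre of the stamp on the underside of crate_a: an off-white ring 72 mm across with a tick inside; the underside is recessed 3 mm and the stamp cannot be seen while the crate stands upright.
- crate_a_edge0 (a point): Middle of crate_a's +y end at the rim: (0, 65, 120) mm in the crate's frame.
- crate_a_edge1 (a point): Middle of crate_a's -y end at the rim: (0, -65, 120) mm in the crate's frame.
- crate_a_edge2 (a point): Middle of crate_a's +y end at the underside: (0, 61, 0) mm in the crate's frame.
- crate_a_edge3 (a point): Middle of crate_a's -y end at the underside: (0, -61, 0) mm in the crate's frame.
- lane: The dispatch lane: two parallel strips of off-white tape 18 mm wide and 540 mm long, stuck flat on the bench and running away from the robot, with two tape arrowheads between them at the far end. Origin: on the centre line, 170 mm from the strips' near ends; x along the lane away from the robot, y to the left, z up. The strips' inner edges lie at y = +100 and -100 mm. Nothing sticks up.
- solder_reel: Bystander: reel of solder, 62 mm across and 42 mm high, standing in the far part of the lane. Origin: centre of its underside.
- terminal_block: Bystander: black terminal block 16 x 30 x 18 mm, in the far half of the lane. Origin: centre of its underside.
- circuit_board: Bystander: etched circuit board 75 x 100 mm with parts, 24 mm high, lying at the left. Origin: centre of its underside.
- screwdriver: Bystander: screwdriver 170 mm long, lying beyond the right-hand crate. Origin: middle of its underside.
- side_cutters: Bystander: side cutters with blue grips, 135 mm long, lying at the right. Origin: at the pivot, underside.
- multimeter: Bystander: dark hand multimeter 165 x 78 x 47 mm, lying at the right. Origin: centre of its underside.
- flux_pot: Bystander: small jar 52 mm across and 45 mm high, beyond the left-hand crate. Origin: centre of its underside.
Mind the look-alikes: they are no part of the job. What is shaped like the crate_b but green is not meant.

How it is judged:
On the way:
1. both crates lie still on a side, outside the lane (angle between crate_a's own z axis and vertical between 1.4 and 1.75 rad and linear speed of each of crate_a, crate_b below 0.03 m/s and height (world z) of each of crate_a_mid, crate_b_mid below 0.075 m and angle between crate_b's own z axis and vertical between 1.4 and 1.75 rad and (y of crate_a_mid in the frame of lane above 0.1 m or y of crate_a_mid in the frame of lane below -0.1 m) and (y of crate_b_mid in the frame of lane above 0.1 m or y of crate_b_mid in the frame of lane below -0.1 m)), for 0.2 s.
At the end, for the whole second after the job is handed in: Both crates lie still on a side (axis within 10 degrees of level, under 0.03 m/s); both ends of the stamped one lie within 100 mm of the lane's centre line, its middle within the strips' length; the other's middle is more than 100 mm from that line (angle between crate_a's own z axis and vertical between 1.4 and 1.75 rad and linear speed of each of crate_a, crate_b below 0.03 m/s and height (world z) of each of crate_a_mid, crate_b_mid below 0.075 m and angle between crate_b's own z axis and vertical between 1.4 and 1.75 rad and y of crate_a_edge0 in the frame of lane between -0.1 and 0.1 m and y of crate_a_edge1 in the frame of lane between -0.1 and 0.1 m and y of crate_a_edge2 in the frame of lane between -0.1 and 0.1 m and y of crate_a_edge3 in the frame of lane between -0.1 and 0.1 m and (y of crate_b_mid in the frame of lane above 0.1 m or y of crate_b_mid in the frame of lane below -0.1 m) and x of crate_a_mid in the frame of lane between -0.17 and 0.37 m); the robot touches nothing.
It fails at once if a crate is lifted off the bench (its middle above 115 mm; tipping raises it to about 80 mm) (height (world z) of any of crate_a_mid, crate_b_mid above 0.115 m).
It fails at once if a bystander is shifted by more than 30 mm (distance of any of solder_reel, circuit_board, side_cutters, screwdriver, multimeter, flux_pot, terminal_block from where it was at the start of the episode above 0.03 m).
It also fails if it takes over 64 s, if anything falls off the work surface, if the arm or the gripper's body presses on something with over 40 N, if the wrist force passes 120 N, or if a joint passes its speed limit or range.

## Robot

A 7-joint arm with a two-finger parallel gripper is mounted at the origin on the work surface. World frame = base frame: x ahead of the robot, y to its left, z up, the work surface at z = 0. Lengths are in m, angles in rad, forces in N, time in s.
With the tool pointing down it reaches from about 0.425 to 0.925 m from the base axis. Payload 6.8 kg.
Tool frame: the origin (TCP) lies at the very end of the fingers, on their centre line; the grasp point (between the pads) lies 19 mm behind it; z points along the fingers, y is the line along which they close (so a half turn about z gives the same grasp; the last joint's range is limited). The gripper opens to 85 mm and grips with 20 to 120 N. Pads are 22 mm wide; open, the fingers measure 114 mm over their backs; the gripper's body (76 mm by 85 mm) begins 54 mm behind the grasp point. The pads swing forward as they close: fully open they stand 13 mm farther back than shut.
Start: joints at [1.157, 0.477, 0.022, 1.555, -0.011, 1.109, -0.083], TCP at [0.203, -0.644, 0.201] pointing down, gripper open.
Joint ranges: [-2.96, 2.96], [-0.34, 2.1], [-1.41, 1.46], [0.24, 2.44], [-1.37, 4.51], [0.17, 1.92], [-2.96, 2.96]. Speed limits (rad/s): [2.39, 2.39, 3.14, 3.14, 3.14, 3.14, 3.14].

## Interface

Orientations are given as a unit quaternion [w, x, y, z].
In Python, from station import telemetry, viewer, job, search_frame, cut_out gives the robot as it stands. The module is installed in compiled form; this text tells all that it offers.
- The arm moves only by the shell command python3 -m crank 'ROWS' [FORCE]. ROWS is JSON, a list of rows, each an object with "delta_rot": the turn, a rotation vector about the tool's x, y, z in degrees, a list of three; "xyz": the shift along the tool's x, y, z in m, a list of three; "fingers": the gripper command: -1 is fully open, 1 is shut, values between are in proportion. In form: [{"delta_rot": [ax, ay, az], "xyz": [dx, dy, dz], "fingers": fingers}, ...]. A call has 1 to 10 rows; each row is the pose to reach, as a shift and turn from the pose commanded when the call began, along the tool's axes at that moment; what a row does not reach only later rows make up. A row lasts 1/10 s, in which the tool goes at most 50 mm and 8.59 degrees, less where a joint would pass 70% of its speed; a pose out of reach is approached as far as the arm can. A call with a gripper value outside its range is refused whole. The fingers move at their own pace and stop on an object; FORCE is the grip in N (left out, the last holds). Time passes only in rows, so rows that repeat a pose let the fingers close. It gives the time, the measured TCP pose, the force, the opening and the grip force at its end, in the units of the state.
- telemetry.get_obs(): the state, without advancing time (a new reading comes with each control period).
- viewer.read_camera(name): name is "side" or "top"; returns a dict with "img" (480x640x3 uint8, red, green, blue), "fx", "fy", "cx", "cy" (pixels), "k1" (the pictures are not rectified: a ray, as slopes to the right and down, at radius r is drawn at 1 + k1 r^2 times it, then the intrinsics apply), "origin" and "rotation" of the camera in the world. Camera axes: x right, y up, looking along -z (the intrinsics and any distortion apply to the point x, -y, -z); pixel columns grow to the right and rows downward; lengths in m; the calibration is good to about 2 mm. A picture is of the moment at which its call begins. There is no depth.
- job.hand_in(): hands the job in; it is judged then, once.
Trained networks look in the newest picture that a camera, given by its name, has taken for a name from the list of things; names that differ only in an ending like _2 or _b are one class to them, and where a whole thing is asked for, a point or a joint stands for the part that bears it (a point fixed in the world has none). Each returns a list of dicts, best first, with "score" (0 to 1); they miss things now and then, are a little off and sometimes report something else, mostly with a low value. They report only what shows in the picture. A call takes as long as a camera call. They do not tell look-alikes from the thing itself.
- search_frame(camera, thing): "pixel" ([column, row] in pixels, amid what is visible of it).
- cut_out(camera, thing): "pixels" (480x640 bool, what is visible of it) and "pixel" ([column, row] in pixels, amid what is visible of it).
The state is a dict: "t": time; "q": joint angles; "joint_vel": joint speeds; "joint_torque": joint torques, N m; "eef_pos": TCP position; "tool_rot": TCP orientation; "contact_force": force on the tool from outside, world axes, zero at the start; "torque": the same for the moment, N m; "gripper_width": opening from 0.0 (shut) to 1.0 (fully open); "grasp_force": force on a finger pad.
Only numpy, scipy, OpenCV 4.12 (cv2) and the standard library are available. Lean on these libraries where they do the work, as an engineer would, in place of code of your own. Each camera call takes 0.05 s, during which the arm holds its last target. There are 200 camera calls.

## Working session

There is one attempt and no reset: what is moved stays moved. The work goes in short steps, Python scripts to look and compute and a shell command to move; the robot and the scene stay as the last step left them, time stands still between calls to the robot, and variables do not carry over. Pictures are saved under pics/ and viewed, at most 10 in all, crops included, and the job is handed in when it is done.

```bash
mkdir -p pics; cat > h.py <<'E'
import numpy as np, cv2
from station import telemetry, viewer, job, search_frame, cut_out
from scipy.spatial.transform import Rotation as R
def ray(c,px):
    d=np.array([[c["k1"],0,0,0]],float)
    K=np.array([[c["fx"],0,c["cx"]],[0,c["fy"],c["cy"]],[0,0,1]])
    u=cv2.undistortPoints(np.array([[px]],float),K,np.array([c["k1"],0,0,0.]))[0,0]
    return np.array(c["origin"]),np.array(c["rotation"]).reshape(3,3)@np.array([u[0],-u[1],-1])
def atz(c,px,z):
    o,d=ray(c,px); return o+d*(z-o[2])/d[2]
def tri(c1,p1,c2,p2):
    o1,d1=ray(c1,p1);o2,d2=ray(c2,p2)
    s=np.linalg.lstsq(np.c_[d1,-d2],o2-o1,rcond=None)[0]
    a=o1+s[0]*d1;b=o2+s[1]*d2
    return (a+b)/2,np.linalg.norm(a-b)
def st():
    o=telemetry.get_obs(); print(round(o["t"],2),np.round(o["eef_pos"],3),"\n",np.round(R.from_quat(np.roll(o["tool_rot"],-1)).as_matrix(),2).tolist(),np.round(o["q"],2),np.round(o["contact_force"],1),o["gripper_width"])
E
python3 - <<'E'
from h import *
st()
for n in("top","side"):
    c=viewer.read_camera(n); cv2.imwrite(f"pics/{n}0.png",c["img"][:,:,::-1])
    print(n,np.round(c["origin"],3),np.round(c["rotation"],2).tolist(),c["fx"],c["k1"])
    for t in("crate_a","lane","solder_reel","terminal_block","circuit_board","screwdriver","side_cutters","multimeter","flux_pot"):
        print(t,[(np.round(d["pixel"]).tolist(),round(d["score"],2),np.round(atz(c,d["pixel"],.0),3)[:2].tolist()) for d in search_frame(n,t)[:5]])
E
```

```text
0.0 [ 0.203 -0.643  0.2  ] 
 [[0.95, 0.3, -0.0], [0.3, -0.95, 0.0], [-0.0, -0.0, -1.0]] [ 1.16  0.48  0.02  1.56 -0.01  1.11 -0.08] [-0.9  0.7  0.7] 1.0018278404305612
top [ 0.262 -0.     1.44 ] [-0.7, -0.07, 0.07, 0.71] 578.3364524330057 -0.007409119780087876Traceback (most recent call last):
  File "<stdin>", line 7, in <module>
  File "h.py", line 10, in atz
    o,d=ray(c,px); return o+d*(z-o[2])/d[2]
        ~~~^^^^^^
  File "h.py", line 8, in ray
    return np.array(c["origin"]),np.array(c["rotation"]).reshape(3,3)@np.array([u[0],-u[1],-1])
                                 ~~~~~~~~~~~~~~~~~~~~~~~~~~~~~~~^^^^^
ValueError: cannot reshape array of size 4 into shape (3,3)
```

View pics/top0.png

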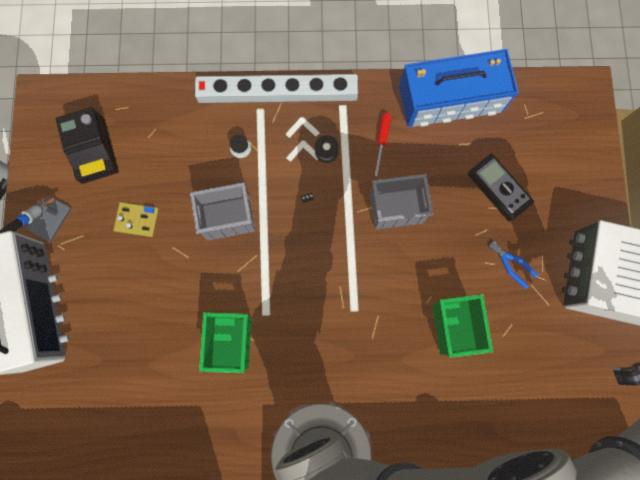

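The top picture shows the grey crates at about (222,211) and (401,201), the lane between them, and green look-alikes nearer the robot. The camera rotation is a quaternion, so I'm fixing the helper.

```bash
sed -i 's/np.array(c\["rotation"\]).reshape(3,3)@/R.from_quat(np.roll(c["rotation"],-1)).as_matrix()@/' h.py
python3 - <<'E'
from h import *
C={}
for n in("top","side"):
    c=C[n]=viewer.read_camera(n); cv2.imwrite(f"pics/{n}0.png",c["img"][:,:,::-1])
    print(n,np.round(c["origin"],3))
    for t in("crate_a","lane","solder_reel","terminal_block","circuit_board","screwdriver","side_cutters","multimeter","flux_pot"):
        print(t,[(np.round(d["pixel"]).tolist(),round(d["score"],2),np.round(atz(c,d["pixel"],.0),3)[:2].tolist()) for d in search_frame(n,t)[:5]])
c=C["top"]
print("lane ends",[np.round(atz(c,p,0)[:2],3).tolist() for p in((261,110),(266,314),(343,106),(354,310))])
for d in cut_out("top","crate_a")[:4]:
    r=cv2.minAreaRect(np.argwhere(d["pixels"])[:,::-1].astype(np.float32))
    print(d["pixel"],[np.round(atz(c,p,.12)[:2],3).tolist() for p in cv2.boxPoints(r)])
E
```

```text
top [ 0.262 -0.     1.44 ]
crate_a [([400.0, 202.0], 0.96, [0.61, -0.212]), ([460.0, 330.0], 0.92, [0.285, -0.345]), ([221.0, 215.0], 0.82, [0.583, 0.245]), ([227.0, 345.0], 0.74, [0.26, 0.226]), ([306.0, 200.0], 0.31, [0.62, 0.028])]
lane [([266.0, 198.0], 0.86, [0.626, 0.132])]
solder_reel [([328.0, 148.0], 0.65, [0.758, -0.031]), ([267.0, 190.0], 0.35, [0.646, 0.128])]
terminal_block [([307.0, 198.0], 0.44, [0.625, 0.027])]
circuit_board [([136.0, 220.0], 0.87, [0.575, 0.462])]
screwdriver [([382.0, 132.0], 0.83, [0.8, -0.174]), ([502.0, 189.0], 0.74, [0.64, -0.475])]
side_cutters [([218.0, 209.0], 0.56, [0.599, 0.253])]
multimeter [([501.0, 189.0], 0.55, [0.639, -0.473])]
flux_pot [([237.0, 146.0], 0.88, [0.767, 0.206])]
side [0.214 0.71  1.017]
crate_a [([376.0, 355.0], 0.85, [0.268, 0.18]), ([428.0, 191.0], 0.8, [0.292, -0.39]), ([306.0, 190.0], 0.69, [0.626, -0.245]), ([241.0, 313.0], 0.56, [0.601, 0.203])]
lane [([288.0, 238.0], 0.59, [0.598, -0.056])]
solder_reel [([231.0, 224.0], 0.6, [0.762, -0.037])]
terminal_block [([233.0, 227.0], 0.72, [0.752, -0.03]), ([242.0, 312.0], 0.54, [0.599, 0.2]), ([263.0, 254.0], 0.52, [0.634, 0.02])]
circuit_board [([196.0, 416.0], 0.93, [0.569, 0.464])]
screwdriver [([240.0, 188.0], 0.53, [0.81, -0.176])]
side_cutters [([388.0, 158.0], 0.84, [0.447, -0.487]), ([194.0, 412.0], 0.35, [0.575, 0.46])]
multimeter [([328.0, 142.0], 0.88, [0.65, -0.479]), ([308.0, 186.0], 0.44, [0.629, -0.264])]
flux_pot [([187.0, 285.0], 0.81, [0.765, 0.187])]
lane ends [[0.866, 0.145], [0.332, 0.131], [0.874, -0.072], [0.338, -0.086]]
[461.6, 326.1] [[0.348, -0.254], [0.364, -0.375], [0.232, -0.386], [0.216, -0.267]]
[227.0, 344.6] [[0.202, 0.27], [0.333, 0.268], [0.327, 0.154], [0.196, 0.158]]
[398.3, 203.9] [[0.632, -0.119], [0.65, -0.26], [0.532, -0.27], [0.514, -0.131]]
[222.8, 211.4] [[0.613, 0.303], [0.637, 0.167], [0.515, 0.145], [0.492, 0.278]]
```

View pics/side0.png

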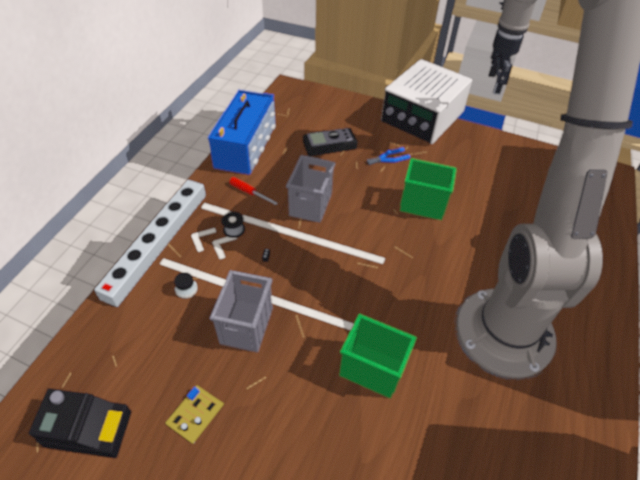

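The side picture agrees: left grey crate (243,312), right (311,188), flux pot (185,285) and screwdriver (250,190) beyond them, terminal block (265,254) in the lane.

Plan:
- **Left crate:** slide it back towards the robot, pushing from inside, then tip it away so its underside faces the cameras. That keeps it clear of the flux pot and the terminal block.
- **Right crate:** decide its tipping direction after seeing the left underside.

```bash
cat >> h.py <<'E'
def go(x,y,z,yaw,tilt=0):
    """tool-frame delta; tilt>0: fingertips lean towards -x of tool (deg)"""
    o=telemetry.get_obs(); R0=R.from_quat(np.roll(o["tool_rot"],-1)); 
    Rt=R.from_euler('z',yaw)*R.from_euler('x',np.pi)*R.from_euler('y',-tilt,degrees=True)
    print("xyz",np.round(R0.inv().apply(np.array([x,y,z])-o["eef_pos"]),3).tolist(),"rot",np.round((R0.inv()*Rt).as_rotvec(degrees=True),1).tolist())
E
python3 - <<'E'
from h import *
go(.57,.23,.22,.17)
E
```

```text
xyz [0.613, -0.723, -0.019] rot [0.0, -0.0, 7.8]
```

```bash
r='x'; python3 -m crank '[{"delta_rot":[0,0,7.8],"xyz":[0.613,-0.723,-0.019],"fingers":1},{"delta_rot":[0,0,7.8],"xyz":[0.613,-0.723,-0.019],"fingers":1},{"delta_rot":[0,0,7.8],"xyz":[0.613,-0.723,-0.019],"fingers":1},{"delta_rot":[0,0,7.8],"xyz":[0.613,-0.723,-0.019],"fingers":1},{"delta_rot":[0,0,7.8],"xyz":[0.613,-0.723,-0.019],"fingers":1},{"delta_rot":[0,0,7.8],"xyz":[0.613,-0.723,-0.019],"fingers":1},{"delta_rot":[0,0,7.8],"xyz":[0.613,-0.723,-0.019],"fingers":1},{"delta_rot":[0,0,7.8],"xyz":[0.613,-0.723,-0.019],"fingers":1},{"delta_rot":[0,0,7.8],"xyz":[0.613,-0.723,-0.019],"fingers":1},{"delta_rot":[0,0,7.8],"xyz":[0.613,-0.723,-0.019],"fingers":1}]'
python3 -c "
from h import *
st();go(.57,.23,.22,.17)"
```

```text
t: 2.15
eef_pos: [0.3972, -0.181, 0.2116]
tool_rot: [0.0, 0.996, 0.085, 0.0]
contact_force: [1.8, -0.9, -0.2]
gripper_width: 0.002
grasp_force: 0.0
2.15 [ 0.397 -0.181  0.212] 
 [[0.99, 0.17, 0.0], [0.17, -0.99, -0.0], [0.0, 0.0, -1.0]] [ 0.53  0.08 -0.26  2.07  0.03  0.99 -1.14] [ 1.8 -0.9 -0.2] 0.0024257510065689163
xyz [0.24, -0.376, -0.009] rot [0.0, -0.1, -0.0]
```

```bash
python3 -m crank '[{"delta_rot":[0,0,0],"xyz":[0.24,-0.376,-0.009],"fingers":1},{"delta_rot":[0,0,0],"xyz":[0.24,-0.376,-0.009],"fingers":1},{"delta_rot":[0,0,0],"xyz":[0.24,-0.376,-0.009],"fingers":1},{"delta_rot":[0,0,0],"xyz":[0.24,-0.376,-0.009],"fingers":1},{"delta_rot":[0,0,0],"xyz":[0.24,-0.376,-0.009],"fingers":1},{"delta_rot":[0,0,0],"xyz":[0.24,-0.376,-0.009],"fingers":1},{"delta_rot":[0,0,0],"xyz":[0.24,-0.376,-0.009],"fingers":1},{"delta_rot":[0,0,0],"xyz":[0.24,-0.376,-0.009],"fingers":1},{"delta_rot":[0,0,0],"xyz":[0.24,-0.376,-0.009],"fingers":1},{"delta_rot":[0,0,0],"xyz":[0.24,-0.376,-0.009],"fingers":1}]'
python3 - <<'E'
from h import *
st();go(.57,.23,.055,.17)
c=viewer.read_camera("side"); cv2.imwrite("pics/s1.png",cv2.resize(c["img"][200:440,100:420,::-1],(640,480)))
E
```

```text
t: 3.15
eef_pos: [0.5699, 0.2363, 0.2202]
tool_rot: [-0.003, 0.996, 0.089, 0.0]
contact_force: [0.1, 1.1, 0.8]
gripper_width: 0.002
grasp_force: 0.0
3.15 [0.57  0.236 0.22 ] 
 [[0.98, 0.18, 0.0], [0.18, -0.98, 0.01], [0.0, -0.01, -1.0]] [-0.1   0.41 -0.52  1.65  0.22  1.13 -2.07] [0.1 1.1 0.8] 0.002192155990863315
xyz [-0.001, 0.007, 0.165] rot [-0.3, -0.1, 0.4]
```

View pics/s1.png

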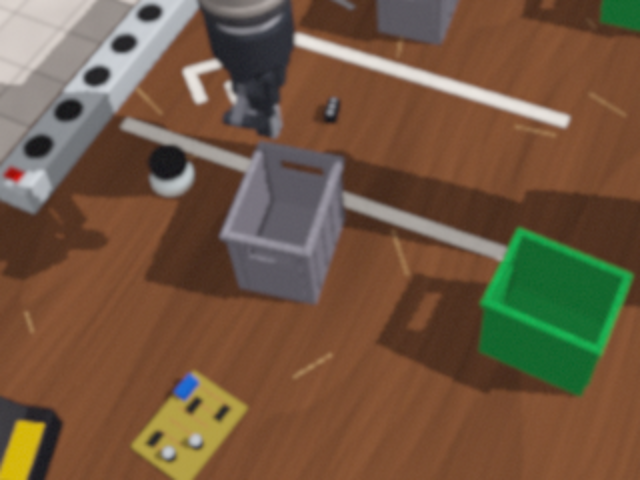

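The crop shows the shut fingers above the left crate (rim corners near crop (262,143), (344,155), (310,250), (225,237)). I'm checking the rim corners before lowering.

```bash
python3 - <<'E'
from h import *
c=viewer.read_camera("side")
P=np.array([atz(c,(100+x/2,200+y/2),.12) for x,y in((262,143),(344,155),(310,250),(225,237))]);print(P.round(3),P.mean(0))
E
```

```text
[[0.628 0.177 0.12 ]
 [0.536 0.154 0.12 ]
 [0.515 0.278 0.12 ]
 [0.604 0.3   0.12 ]] [0.57055339 0.22733681 0.12      ]
```

```bash
python3 -m crank '[{"delta_rot":[0,0,0],"xyz":[0,0.007,0.05],"fingers":1},{"delta_rot":[0,0,0],"xyz":[-0.002,0.007,0.08],"fingers":1},{"delta_rot":[0,0,0],"xyz":[-0.002,0.007,0.08],"fingers":1}]'
```

```text
t: 3.55
eef_pos: [0.566, 0.217, 0.1358]
tool_rot: [0.002, 0.996, 0.084, -0.004]
contact_force: [-0.3, -0.4, 0.8]
gripper_width: -0.004
grasp_force: 0.0
```

```bash
python3 -m crank '[{"delta_rot":[0,0,0],"xyz":[0.002,-0.008,0.04],"fingers":1},{"delta_rot":[0,0,0],"xyz":[0.002,-0.008,0.08],"fingers":1},{"delta_rot":[0,0,0],"xyz":[0.002,-0.008,0.08],"fingers":1},{"delta_rot":[0,0,0],"xyz":[-0.015,-0.010,0.08],"fingers":1},{"delta_rot":[0,0,0],"xyz":[-0.028,-0.012,0.08],"fingers":1},{"delta_rot":[0,0,0],"xyz":[-0.038,-0.014,0.08],"fingers":1},{"delta_rot":[0,0,0],"xyz":[-0.048,-0.016,0.08],"fingers":1}]'
```

```text
t: 4.25
eef_pos: [0.5197, 0.2287, 0.062]
tool_rot: [-0.0, 0.996, 0.084, 0.002]
contact_force: [1.6, -1.1, 0.2]
gripper_width: 0.001
grasp_force: 0.6
```

```bash
python3 -m crank '[{"delta_rot":[0,0,0],"xyz":[-0.01,-0.002,0],"fingers":1},{"delta_rot":[0,0,0],"xyz":[-0.02,-0.004,0],"fingers":1},{"delta_rot":[0,0,0],"xyz":[-0.03,-0.006,0],"fingers":1},{"delta_rot":[0,0,0],"xyz":[-0.04,-0.007,0],"fingers":1},{"delta_rot":[0,0,0],"xyz":[-0.05,-0.009,0],"fingers":1},{"delta_rot":[0,0,0],"xyz":[-0.06,-0.011,0],"fingers":1},{"delta_rot":[0,0,0],"xyz":[-0.07,-0.012,0],"fingers":1},{"delta_rot":[0,0,0],"xyz":[-0.08,-0.014,0],"fingers":1},{"delta_rot":[0,0,0],"xyz":[-0.09,-0.016,0],"fingers":1},{"delta_rot":[0,0,0],"xyz":[-0.1,-0.018,0],"fingers":1}]'
python3 - <<'E'
from h import *
st()
for n in("top","side"):
    c=viewer.read_camera(n)
    for d in cut_out(n,"crate_a")[:4]:
        r=cv2.minAreaRect(np.argwhere(d["pixels"])[:,::-1].astype(np.float32))
        print(n,np.round(d["pixel"]),[np.round(atz(c,p,.12)[:2],3).tolist() for p in cv2.boxPoints(r)])
cv2.imwrite("pics/s2.png",np.vstack([cv2.resize(c["img"][200:420,120:440,::-1],(640,440))]))
E
```

```text
t: 5.25
eef_pos: [0.4161, 0.2295, 0.06]
tool_rot: [0.0, 0.996, 0.085, -0.0]
contact_force: [-0.9, -0.3, 0.2]
gripper_width: -0.005
grasp_force: 0.4
5.25 [0.416 0.23  0.06 ] 
 [[0.99, 0.17, -0.0], [0.17, -0.99, -0.0], [-0.0, 0.0, -1.0]] [-0.21  0.4  -0.51  2.12  0.3   0.7  -2.32] [-0.9 -0.3  0.2] -0.004970210729730447
top [237. 237.] [[0.528, 0.28], [0.599, 0.222], [0.482, 0.089], [0.414, 0.148]]
top [222. 351.] [[0.204, 0.27], [0.332, 0.264], [0.322, 0.152], [0.194, 0.161]]
top [397. 202.] [[0.634, -0.12], [0.649, -0.262], [0.531, -0.27], [0.516, -0.13]]
side [278. 331.] [[0.518, 0.336], [0.55, 0.173], [0.398, 0.168], [0.38, 0.327]]
side [427. 190.] [[0.336, -0.158], [0.364, -0.373], [0.229, -0.384], [0.215, -0.171]]
side [300. 170.] [[0.634, -0.112], [0.652, -0.282], [0.573, -0.262], [0.561, -0.098]]
side [375. 354.] [[0.333, 0.315], [0.334, 0.163], [0.193, 0.172], [0.204, 0.318]]
```

View pics/s2.png

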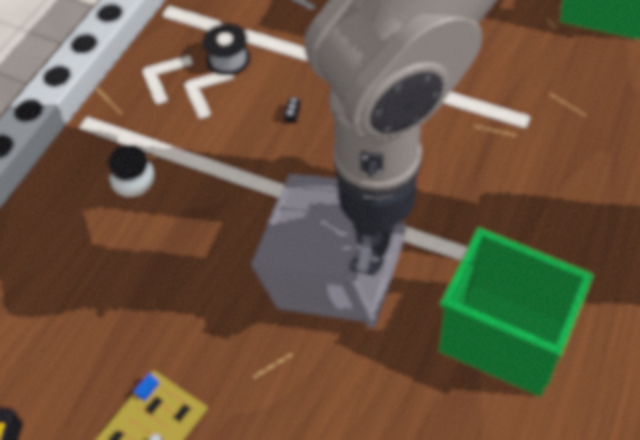

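The crate at crop (330,250) looks tilted, so I'm taking a closer look in both views.

```bash
python3 - <<'E'
from h import *
a=viewer.read_camera("side")["img"][270:380,220:350,::-1]; b=viewer.read_camera("top")["img"][170:280,180:310,::-1]
im=np.hstack([cv2.resize(a,(400,338),interpolation=2),cv2.resize(b,(400,338),interpolation=2)])
cv2.imwrite("pics/s3.png",cv2.convertScaleAbs(im,alpha=1.7))
E
```

```text
(no output)
```

View pics/s3.png

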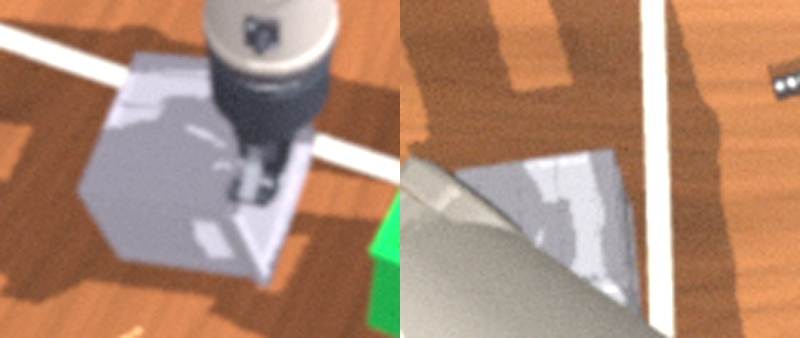

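```bash
python3 - <<'E'
from h import *
c=viewer.read_camera("side")
s=130/400
for z in(.1,.0):
  for p in((135,55),(80,190),(245,215),(310,135),(265,280),(125,260),(250,200)):
    print(z,p,atz(c,(220+p[0]*s,270+p[1]*s),z).round(3)[:2])
# project TCP
Rt=R.from_quat(np.roll(c["rotation"],-1)).as_matrix()
v=Rt.T@(np.array([.416,.23,.06])-c["origin"]); u=c["cx"]+c["fx"]*v[0]/-v[2]; w=c["cy"]-c["fy"]*v[1]/-v[2]; print((u-220)/s,(w-270)/s)
E
```

```text
0.1 (135, 55) [0.547 0.175]
0.1 (80, 190) [0.531 0.291]
0.1 (245, 215) [0.42  0.263]
0.1 (310, 135) [0.403 0.187]
0.1 (265, 280) [0.388 0.301]
0.1 (125, 260) [0.479 0.325]
0.1 (250, 200) [0.421 0.251]
0.0 (135, 55) [0.583 0.117]
0.0 (80, 190) [0.566 0.245]
0.0 (245, 215) [0.442 0.214]
0.0 (310, 135) [0.424 0.13 ]
0.0 (265, 280) [0.407 0.257]
0.0 (125, 260) [0.508 0.283]
0.0 (250, 200) [0.444 0.201]
268.6637502599898 207.092459969796
```

The left crate has already tipped towards the robot to about 77°, and its upper rim is leaning on the finger. Lifting the finger will let it settle flat. In this pose (about x 0.39–0.51) it clears the terminal block, but its underside faces away from the cameras. So the right crate is the one to tip away from the robot and read.

```bash
python3 -m crank '[{"delta_rot":[0,0,0],"xyz":[-0.015,0,-0.02],"fingers":1},{"delta_rot":[0,0,0],"xyz":[-0.015,0,-0.05],"fingers":1},{"delta_rot":[0,0,0],"xyz":[-0.015,0,-0.09],"fingers":1},{"delta_rot":[0,0,0],"xyz":[-0.015,0,-0.14],"fingers":1},{"delta_rot":[0,0,0],"xyz":[-0.015,0,-0.16],"fingers":1},{"delta_rot":[0,0,0],"xyz":[-0.015,0,-0.16],"fingers":1}]'
python3 - <<'E'
from h import *
st(); go(.50,-.21,.22,.13)
E
```

```text
t: 6.2
eef_pos: [0.4056, 0.2285, 0.2239]
tool_rot: [-0.001, 0.996, 0.084, 0.004]
contact_force: [-0.0, 0.2, -0.7]
gripper_width: 0.001
grasp_force: 0.0
6.2 [0.406 0.229 0.224] 
 [[0.99, 0.17, 0.01], [0.17, -0.99, 0.0], [0.01, -0.0, -1.0]] [-0.1   0.15 -0.59  1.98  0.1   1.03 -2.14] [-0.   0.2 -0.7] 0.0011057803993472716
xyz [0.019, 0.448, 0.003] rot [-0.1, -0.5, 2.2]
```

```bash
python3 - <<'E'
from h import *
go(.578,-.085,.20,.127)
E
```

```text
xyz [0.117, 0.338, 0.024] rot [-0.1, -0.5, 2.4]
```

```bash
python3 -m crank '[{"delta_rot":[0,0,2.4],"xyz":[0.117,0.338,0.024],"fingers":1},{"delta_rot":[0,0,2.4],"xyz":[0.117,0.338,0.024],"fingers":1},{"delta_rot":[0,0,2.4],"xyz":[0.117,0.338,0.024],"fingers":1},{"delta_rot":[0,0,2.4],"xyz":[0.117,0.338,0.024],"fingers":1},{"delta_rot":[0,0,2.4],"xyz":[0.117,0.338,0.024],"fingers":1},{"delta_rot":[0,0,2.4],"xyz":[0.117,0.338,0.024],"fingers":1},{"delta_rot":[0,0,2.4],"xyz":[0.117,0.338,0.024],"fingers":1},{"delta_rot":[0,0,2.4],"xyz":[0.117,0.338,0.024],"fingers":1},{"delta_rot":[0,0,2.4],"xyz":[0.117,0.338,0.024],"fingers":1},{"delta_rot":[0,0,2.4],"xyz":[0.117,0.338,0.024],"fingers":1}]'
python3 - <<'E'
from h import *
st();go(.578,-.085,.10,.127)
c=viewer.read_camera("side"); cv2.imwrite("pics/s4.png",cv2.resize(c["img"][110:390,130:450,::-1],(640,560)))
E
```

```text
t: 7.2
eef_pos: [0.5744, -0.085, 0.1952]
tool_rot: [-0.0, 0.998, 0.064, -0.001]
contact_force: [0.6, 0.4, -0.5]
gripper_width: 0.0
grasp_force: 0.0
7.2 [ 0.574 -0.085  0.195] 
 [[0.99, 0.13, -0.0], [0.13, -0.99, 0.0], [-0.0, -0.0, -1.0]] [ 0.31  0.35 -0.34  1.77  0.13  1.04 -1.52] [ 0.6  0.4 -0.5] 1.3540933351515806e-05
xyz [0.004, 0.001, 0.095] rot [-0.1, 0.1, 0.1]
```

View pics/s4.png

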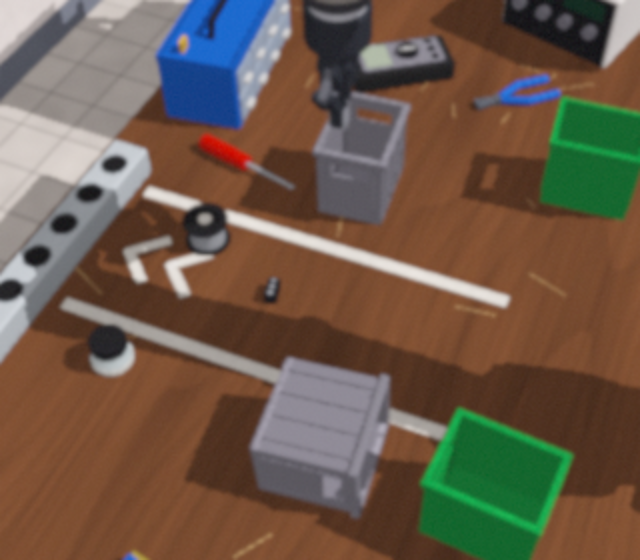

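The left crate now lies flat (crop (320,430)) with its mouth towards the robot. The right one stands at (362,155), with free bench between it and the multimeter at (405,62). I'll tip the right crate towards -y: its underside will then face the side camera, and it stays clear of the screwdriver.

```bash
python3 - <<'E'
from h import *
c=viewer.read_camera("side")
P=np.array([atz(c,(130+x/2,110+y/2),.12) for x,y in((347,92),(410,103),(383,165),(317,150))]);print(P.round(3),P.mean(0))
P=np.array([atz(c,(130+x/2,110+y/2),.045) for x,y in((360,72),(452,68),(362,88),(452,78))]);print(P.round(3))
E
```

```text
[[ 0.638 -0.255  0.12 ]
 [ 0.549 -0.269  0.12 ]
 [ 0.537 -0.141  0.12 ]
 [ 0.627 -0.131  0.12 ]] [ 0.58769031 -0.19885749  0.12      ]
[[ 0.674 -0.387  0.045]
 [ 0.547 -0.455  0.045]
 [ 0.656 -0.353  0.045]
 [ 0.539 -0.432  0.045]]
```

```bash
python3 -m crank '[{"delta_rot":[0,0,0],"xyz":[0.004,0,0.048],"fingers":1},{"delta_rot":[0,0,0],"xyz":[0.004,0,0.095],"fingers":1},{"delta_rot":[0,0,0],"xyz":[0.004,0,0.095],"fingers":1}]'
```

```text
t: 7.6
eef_pos: [0.5738, -0.0839, 0.0958]
tool_rot: [-0.001, 0.998, 0.065, -0.005]
contact_force: [-1.6, -0.4, -0.6]
gripper_width: 0.001
grasp_force: 0.0
```

```bash
python3 - <<'E'
from h import *
c=viewer.read_camera("top")
im=cv2.imread("pics/top0.png")
m=(im.max(2)<75).astype(np.uint8); m[:, :455]=0;m[:,545:]=0;m[:145]=0;m[225:]=0
n,l,s,_=cv2.connectedComponentsWithStats(cv2.morphologyEx(m,cv2.MORPH_CLOSE,np.ones((5,5))));k=1+s[1:,4].argmax();print(s[k])
r=cv2.minAreaRect(np.argwhere(l==k)[:,::-1].astype(np.float32));print(cv2.boxPoints(r).round())
for z in(.047,0):print([atz(c,p,z)[:2].round(3).tolist() for p in cv2.boxPoints(r)])
E
```

```text
[ 467  154   67   67 1250]
[[465. 174.]
 [491. 151.]
 [535. 201.]
 [509. 224.]]
[[0.669, -0.37], [0.728, -0.44], [0.595, -0.542], [0.537, -0.472]]
[[0.682, -0.383], [0.744, -0.455], [0.606, -0.56], [0.547, -0.488]]
```

```bash
python3 -m crank '[{"delta_rot":[0,0,0],"xyz":[0.02,0.003,0],"fingers":1},{"delta_rot":[0,0,0],"xyz":[0.016,0.032,0],"fingers":1},{"delta_rot":[0,0,0],"xyz":[0.0145,0.042,-0.005],"fingers":1},{"delta_rot":[0,0,0],"xyz":[0.013,0.052,-0.012],"fingers":1},{"delta_rot":[0,0,0],"xyz":[0.012,0.062,-0.021],"fingers":1},{"delta_rot":[0,0,0],"xyz":[0.0105,0.072,-0.029],"fingers":1},{"delta_rot":[0,0,0],"xyz":[0.009,0.082,-0.035],"fingers":1},{"delta_rot":[0,0,0],"xyz":[0.008,0.092,-0.039],"fingers":1},{"delta_rot":[0,0,0],"xyz":[0.0065,0.102,-0.043],"fingers":1},{"delta_rot":[0,0,0],"xyz":[0.005,0.112,-0.046],"fingers":1}]'
python3 - <<'E'
from h import *
im=[viewer.read_camera(n)["img"] for n in("side","top")]
im=np.hstack([cv2.resize(im[0][120:260,220:380,::-1],(400,350)),cv2.resize(im[1][120:260,360:520,::-1],(400,350))])
cv2.imwrite("pics/s5.png",cv2.convertScaleAbs(im,alpha=1.5))
E
```

```text
t: 8.65
eef_pos: [0.5981, -0.197, 0.1473]
tool_rot: [-0.0, 0.998, 0.064, -0.0]
contact_force: [-0.3, -0.1, -0.1]
gripper_width: 0.001
grasp_force: 0.0
```

View pics/s5.png

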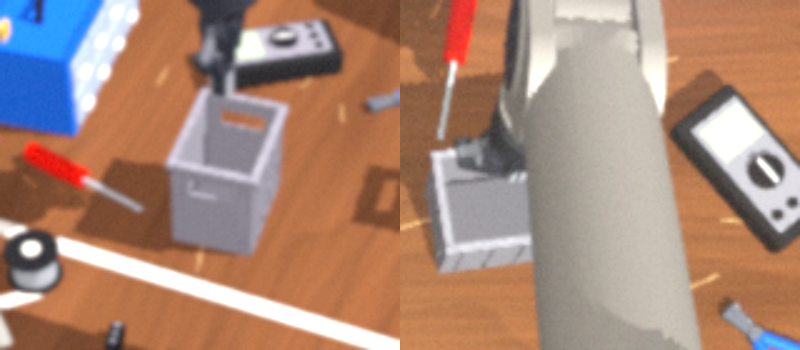

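The right crate (left panel (228,170)) still stands upright and the fingers passed over its rim. I rose too early, so I'm going back, finding contact first, and then rising with it.

```bash
python3 -m crank '[{"delta_rot":[0,0,0],"xyz":[0.007,-0.05,-0.01],"fingers":1},{"delta_rot":[0,0,0],"xyz":[0.010,-0.1,-0.01],"fingers":1},{"delta_rot":[0,0,0],"xyz":[0.010,-0.1,0.03],"fingers":1},{"delta_rot":[0,0,0],"xyz":[0.010,-0.1,0.055],"fingers":1},{"delta_rot":[0,0,0],"xyz":[0.0085,-0.088,0.055],"fingers":1},{"delta_rot":[0,0,0],"xyz":[0.0085,-0.082,0.055],"fingers":1}]'; python3 -m crank '[{"delta_rot":[0,0,0],"xyz":[-0.001,0.008,0],"fingers":1},{"delta_rot":[0,0,0],"xyz":[-0.001,0.008,0],"fingers":1}]';python3 -m crank '[{"delta_rot":[0,0,0],"xyz":[-0.001,0.008,0],"fingers":1},{"delta_rot":[0,0,0],"xyz":[-0.001,0.008,0],"fingers":1}]'
python3 - <<'E'
from h import *
c=viewer.read_camera("side")
for d in cut_out("side","crate_a")[:4]: 
    if 270<d["pixel"][0]<340:
        p=np.argwhere(d["pixels"])[:,::-1]; h=cv2.convexHull(p.astype(np.int32)); a=cv2.approxPolyDP(h,4,True)[:,0]
        print(d["score"],[(q.tolist(),atz(c,q,.12)[:2].round(3).tolist()) for q in a])
E
```

```text
t: 9.35
eef_pos: [0.596, -0.1156, 0.0922]
tool_rot: [0.0, 0.998, 0.063, -0.0]
contact_force: [0.6, -0.2, 0.5]
gripper_width: -0.002
grasp_force: 0.0
t: 9.55
eef_pos: [0.5972, -0.1247, 0.0936]
tool_rot: [0.001, 0.998, 0.062, 0.001]
contact_force: [0.8, 0.2, -0.2]
gripper_width: -0.001
grasp_force: 0.0
t: 9.75
eef_pos: [0.5965, -0.1316, 0.0928]
tool_rot: [0.0, 0.998, 0.063, 0.0]
contact_force: [-0.6, 0.2, -0.5]
gripper_width: 0.0
grasp_force: 0.0
0.84 [([323, 299], [0.409, 0.162]), ([323, 323], [0.386, 0.217]), ([309, 367], [0.374, 0.32]), ([260, 354], [0.475, 0.333]), ([255, 334], [0.505, 0.297]), ([273, 289], [0.52, 0.181])]
0.68 [([332, 161], [0.557, -0.267]), ([331, 190], [0.517, -0.159]), ([321, 218], [0.504, -0.057]), ([290, 215], [0.578, -0.035]), ([287, 182], [0.636, -0.14]), ([310, 157], [0.62, -0.258])]
```

```bash
python3 -m crank '[{"delta_rot":[0,0,0],"xyz":[-0.001,0.008,0],"fingers":1},{"delta_rot":[0,0,0],"xyz":[-0.001,0.008,0],"fingers":1}]';python3 -m crank '[{"delta_rot":[0,0,0],"xyz":[-0.001,0.008,0],"fingers":1},{"delta_rot":[0,0,0],"xyz":[-0.001,0.008,0],"fingers":1}]';python3 -m crank '[{"delta_rot":[0,0,0],"xyz":[-0.001,0.008,0],"fingers":1},{"delta_rot":[0,0,0],"xyz":[-0.001,0.008,0],"fingers":1}]'
```

```text
t: 10.05
eef_pos: [0.5962, -0.1394, 0.0921]
tool_rot: [0.0, 0.998, 0.063, -0.0]
contact_force: [0.7, -0.1, -0.6]
gripper_width: 0.001
grasp_force: 0.0
t: 10.25
eef_pos: [0.5961, -0.1477, 0.0921]
tool_rot: [0.0, 0.998, 0.063, -0.0]
contact_force: [0.3, -0.8, 0.4]
gripper_width: 0.002
grasp_force: 0.0
t: 10.45
eef_pos: [0.5962, -0.1558, 0.0921]
tool_rot: [0.0, 0.998, 0.063, -0.0]
contact_force: [-0.9, -1.0, -0.4]
gripper_width: 0.002
grasp_force: 0.0
```

```bash
cat >> h.py <<'E'
def hull(n,lo,hi,z=.12):
    c=viewer.read_camera(n)
    for d in cut_out(n,"crate_a")[:5]:
        if lo<d["pixel"][0]<hi:
            a=cv2.approxPolyDP(cv2.convexHull(np.argwhere(d["pixels"])[:,::-1].astype(np.int32)),4,True)[:,0]
            print(n,round(d["score"],2),[(q.tolist(),atz(c,q,z)[:2].round(3).tolist(),atz(c,q,0)[:2].round(3).tolist()) for q in a])
    return c
def proj(c,P):
    v=R.from_quat(np.roll(c["rotation"],-1)).inv().apply(np.array(P)-c["origin"])
    return [round(c["cx"]+c["fx"]*v[0]/-v[2]),round(c["cy"]-c["fy"]*v[1]/-v[2])]
E
python3 - <<'E'
from h import *
c=hull("side",260,340); p=telemetry.get_obs()["eef_pos"]; print(p,proj(c,p))
cv2.imwrite("pics/s6.png",cv2.convertScaleAbs(cv2.resize(c["img"][130:270,220:400,::-1],(720,560),interpolation=2),alpha=1.5))
E
```

```text
side 0.78 [([334, 162], [0.551, -0.266], [0.596, -0.396]), ([320, 220], [0.503, -0.05], [0.542, -0.151]), ([289, 215], [0.581, -0.034], [0.63, -0.134]), ([289, 177], [0.639, -0.16], [0.696, -0.276]), ([311, 157], [0.617, -0.259], [0.671, -0.389])]
side 0.62 [([322, 299], [0.411, 0.162], [0.437, 0.089]), ([323, 322], [0.387, 0.215], [0.41, 0.148]), ([307, 367], [0.378, 0.321], [0.399, 0.269]), ([260, 353], [0.476, 0.331], [0.511, 0.281]), ([256, 333], [0.504, 0.294], [0.543, 0.238]), ([273, 290], [0.519, 0.184], [0.559, 0.114])]
[ 0.59627741 -0.15447047  0.0920984 ] [303, 190]
```

View pics/s6.png

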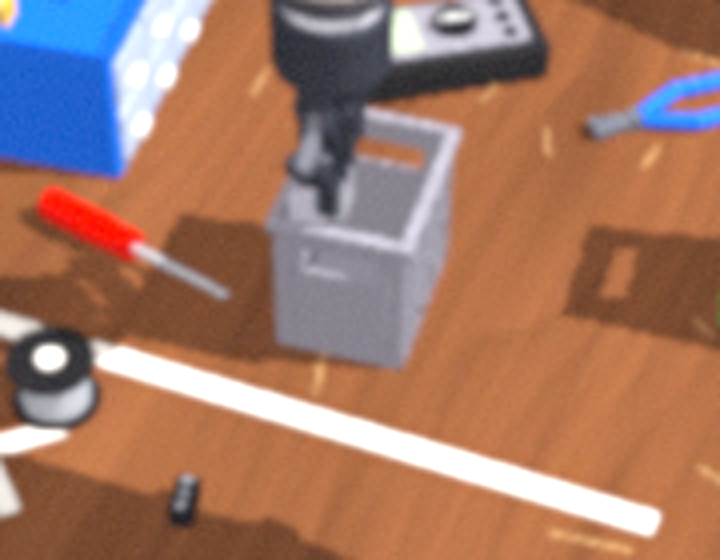

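```bash
python3 - <<'E'
from h import *
c=viewer.read_camera("side")
for P in((.63,-.134,0),(.634,-.130,.12),(.634,-.160,.12),(.545,-.141,.12),(.545,-.171,.12),(.54,-.149,0)):
    p=proj(c,P); print(P,p,(np.array(p)-[220,130])*4)
o=telemetry.get_obs();print(o["contact_force"],o["torque"],o["joint_torque"])
E
```

```text
(0.63, -0.134, 0) [289, 215] [276 340]
(0.634, -0.13, 0.12) [286, 185] [264 220]
(0.634, -0.16, 0.12) [291, 177] [284 188]
(0.545, -0.141, 0.12) [319, 191] [396 244]
(0.545, -0.171, 0.12) [323, 184] [412 216]
(0.54, -0.149, 0) [320, 221] [400 364]
[ 0.17402371 -0.67437583  0.09057719] [-0.02566532 -0.00789256  0.01590967] [ 3.70830204e-01 -5.69536400e+01 -2.94844419e+00 -2.36682719e+01
  3.90101981e-02  6.53388823e-03  6.03900058e-03]
```

```bash
python3 - <<'E'
from h import *
c=viewer.read_camera("side"); t=viewer.read_camera("top")
P=(.574,-.085,.195);p=proj(c,P);print("s4",p,(np.array(p)-[130,110])*2)
P=(.57,.236,.22);p=proj(c,P);print("s1",p,(np.array(p)-[100,200])*2)
P=(.598,-.197,.147);p=proj(c,P);print("s5",p,(np.array(p)-[220,120])*2.5); p=proj(t,P);print("s5top",p,(np.array(p)-[360,120])*2.5)
E
```

```text
s4 [300, 181] [340 142]
s1 [236, 273] [272 146]
s5 [309, 165] [222.5 112.5]
s5top [402, 192] [105. 180.]
```

```bash
python3 -m crank '[{"delta_rot":[0,0,0],"xyz":[0,0,-0.05],"fingers":1},{"delta_rot":[0,0,0],"xyz":[0,0,-0.09],"fingers":1},{"delta_rot":[0,0,0],"xyz":[0,0,-0.09],"fingers":1},{"delta_rot":[0,0,0],"xyz":[0.01,-0.045,-0.09],"fingers":1},{"delta_rot":[0,0,0],"xyz":[0.01,-0.09,-0.09],"fingers":1},{"delta_rot":[0,0,0],"xyz":[0.01,-0.09,-0.09],"fingers":1},{"delta_rot":[0,0,0],"xyz":[0.01,-0.09,-0.05],"fingers":1},{"delta_rot":[0,0,0],"xyz":[0.01,-0.09,0],"fingers":1},{"delta_rot":[0,0,0],"xyz":[0.01,-0.09,0.015],"fingers":1},{"delta_rot":[0,0,0],"xyz":[0.01,-0.09,0.015],"fingers":1}]'
python3 - <<'E'
from h import *
c=viewer.read_camera("side"); p=telemetry.get_obs()["eef_pos"];print(p,proj(c,p))
cv2.imwrite("pics/s7.png",cv2.convertScaleAbs(cv2.resize(c["img"][130:270,220:400,::-1],(720,560),interpolation=2),alpha=1.5))
hull("side",260,340)
E
```

```text
t: 11.7
eef_pos: [0.5926, -0.0634, 0.0748]
tool_rot: [-0.0, 0.998, 0.064, -0.003]
contact_force: [-0.2, 0.9, 0.4]
gripper_width: 0.003
grasp_force: 0.0
[ 0.59452863 -0.06343857  0.07702466] [289, 217]
side 0.97 [([323, 298], [0.41, 0.159], [0.436, 0.086]), ([323, 323], [0.386, 0.217], [0.409, 0.151]), ([308, 368], [0.375, 0.323], [0.396, 0.271]), ([259, 353], [0.478, 0.332], [0.513, 0.281]), ([256, 332], [0.505, 0.292], [0.544, 0.236]), ([273, 289], [0.52, 0.181], [0.561, 0.111])]
side 0.65 [([332, 161], [0.557, -0.267], [0.603, -0.398]), ([330, 194], [0.514, -0.145], [0.555, -0.259]), ([320, 220], [0.503, -0.05], [0.542, -0.151]), ([290, 215], [0.578, -0.035], [0.627, -0.135]), ([303, 157], [0.638, -0.25], [0.694, -0.378])]
```

View pics/s7.png

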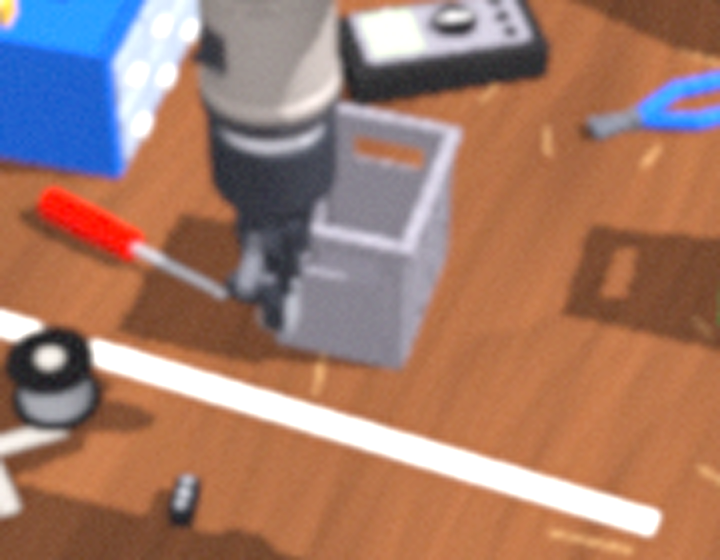

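The fingers are now clearly outside the lane-side wall (tip (278,335), crate front wall (350,290)). Advancing slowly.

```bash
python3 -m crank '[{"delta_rot":[0,0,0],"xyz":[-0.005,0.035,-0.01],"fingers":1},{"delta_rot":[0,0,0],"xyz":[-0.007,0.05,-0.02],"fingers":1},{"delta_rot":[0,0,0],"xyz":[-0.007,0.055,-0.02],"fingers":1}]'; python3 -m crank '[{"delta_rot":[0,0,0],"xyz":[-0.001,0.008,0],"fingers":1},{"delta_rot":[0,0,0],"xyz":[-0.001,0.008,0],"fingers":1}]';python3 -m crank '[{"delta_rot":[0,0,0],"xyz":[-0.001,0.008,0],"fingers":1},{"delta_rot":[0,0,0],"xyz":[-0.001,0.008,0],"fingers":1}]'
python3 - <<'E'
from h import *
hull("side",260,340)
E
```

```text
t: 12.15
eef_pos: [0.5972, -0.1221, 0.1007]
tool_rot: [0.001, 0.998, 0.062, 0.003]
contact_force: [-0.1, -0.5, 1.4]
gripper_width: 0.002
grasp_force: 0.0
t: 12.35
eef_pos: [0.595, -0.1275, 0.0975]
tool_rot: [0.0, 0.998, 0.064, 0.0]
contact_force: [0.2, -0.3, 1.3]
gripper_width: 0.005
grasp_force: 0.0
t: 12.55
eef_pos: [0.5947, -0.1357, 0.0968]
tool_rot: [0.0, 0.998, 0.064, -0.0]
contact_force: [0.4, 0.1, -0.1]
gripper_width: -0.0
grasp_force: 0.0
side 0.87 [([333, 161], [0.555, -0.268], [0.6, -0.399]), ([332, 187], [0.519, -0.171], [0.56, -0.289]), ([321, 219], [0.502, -0.054], [0.541, -0.156]), ([291, 216], [0.575, -0.033], [0.623, -0.132]), ([287, 182], [0.636, -0.14], [0.692, -0.254]), ([310, 158], [0.618, -0.254], [0.672, -0.383])]
side 0.69 [([323, 298], [0.41, 0.159], [0.436, 0.086]), ([323, 322], [0.387, 0.215], [0.41, 0.148]), ([308, 368], [0.375, 0.323], [0.396, 0.271]), ([260, 353], [0.476, 0.331], [0.511, 0.281]), ([255, 333], [0.506, 0.295], [0.545, 0.239]), ([273, 289], [0.52, 0.181], [0.561, 0.111])]
```

```bash
cat >> h.py <<'E'
def track(ref="pics/s7.png"):
    a=cv2.imread(ref); c=viewer.read_camera("side")
    b=cv2.convertScaleAbs(cv2.resize(c["img"][130:270,220:400,::-1],(720,560),interpolation=2),alpha=1.5)
    for n,(x,y) in dict(rim_front=(405,245),rim_back=(458,130),foot_front=(400,362),wallmid=(370,300),foot_l=(300,345)).items():
        t=a[y-22:y+22,x-22:x+22]; m=cv2.matchTemplate(b[y-72:y+72,max(0,x-72):x+72],t,cv2.TM_CCOEFF_NORMED); _,v,_,l=cv2.minMaxLoc(m); print(n,l[0]-50,l[1]-50,round(v,2))
E
python3 - <<'E'
from h import *
track(); track("pics/s6.png")
E
```

```text
rim_front 0 0 1.0
rim_back 0 0 1.0
foot_front 0 0 1.0
wallmid 30 -34 0.72
foot_l -2 0 0.95
rim_front 0 0 1.0
rim_back 0 0 1.0
foot_front 0 0 1.0
wallmid 0 -2 0.72
foot_l 0 0 1.0
```

The crate hasn't moved at all, and in every picture the visible fingertip sits about 20 mm above the reported TCP. The shut fingers are just skimming over the rim, so I'm repeating lower.

```bash
python3 -m crank '[{"delta_rot":[0,0,0],"xyz":[0,0,-0.035],"fingers":1},{"delta_rot":[0,0,0],"xyz":[0.003,-0.03,-0.035],"fingers":1},{"delta_rot":[0,0,0],"xyz":[0.007,-0.06,-0.035],"fingers":1},{"delta_rot":[0,0,0],"xyz":[0.007,-0.06,-0.035],"fingers":1},{"delta_rot":[0,0,0],"xyz":[0.007,-0.06,0.01],"fingers":1},{"delta_rot":[0,0,0],"xyz":[0.007,-0.06,0.032],"fingers":1},{"delta_rot":[0,0,0],"xyz":[0.005,-0.04,0.032],"fingers":1},{"delta_rot":[0,0,0],"xyz":[0.003,-0.02,0.032],"fingers":1},{"delta_rot":[0,0,0],"xyz":[0.001,-0.008,0.032],"fingers":1},{"delta_rot":[0,0,0],"xyz":[0,0.002,0.032],"fingers":1}]'
python3 - <<'E'
from h import *
track()
E
```

```text
t: 13.75
eef_pos: [0.5952, -0.1372, 0.0652]
tool_rot: [-0.0, 0.998, 0.064, 0.0]
contact_force: [-0.6, 3.3, 1.5]
gripper_width: -0.001
grasp_force: 1.3
rim_front 8 -15 0.99
rim_back 7 -13 0.99
foot_front 7 -13 0.99
wallmid 35 -49 0.72
foot_l 4 -14 0.95
```

Contact this time, but along y the crate slides instead of tipping, and that brings it nearer the multimeter. Switching plans: tip it towards the robot from inside, which worked for the left crate, then identify a crate afterwards by yawing it where it lies.

```bash
python3 -m crank '[{"delta_rot":[0,0,0],"xyz":[0.004,-0.02,-0.02],"fingers":1},{"delta_rot":[0,0,0],"xyz":[0.004,-0.02,-0.06],"fingers":1},{"delta_rot":[0,0,0],"xyz":[0.004,-0.02,-0.11],"fingers":1},{"delta_rot":[0,0,0],"xyz":[0.004,-0.02,-0.125],"fingers":1},{"delta_rot":[0,0,0],"xyz":[-0.015,0.03,-0.125],"fingers":1},{"delta_rot":[0,0,0],"xyz":[-0.02,0.072,-0.125],"fingers":1},{"delta_rot":[0,0,0],"xyz":[-0.02,0.072,-0.125],"fingers":1},{"delta_rot":[0,0,0],"xyz":[-0.02,0.072,-0.125],"fingers":1}]'
python3 -m crank '[{"delta_rot":[0,0,0],"xyz":[0,0,0.05],"fingers":1},{"delta_rot":[0,0,0],"xyz":[0,0,0.1],"fingers":1},{"delta_rot":[0,0,0],"xyz":[0,0,0.125],"fingers":1},{"delta_rot":[0,0,0],"xyz":[0,0,0.125],"fingers":1},{"delta_rot":[0,0,0],"xyz":[-0.015,0,0.125],"fingers":1},{"delta_rot":[0,0,0],"xyz":[-0.025,0,0.125],"fingers":1},{"delta_rot":[0,0,0],"xyz":[-0.035,0,0.125],"fingers":1},{"delta_rot":[0,0,0],"xyz":[-0.045,0,0.125],"fingers":1}]'
python3 - <<'E'
from h import *
st();track()
E
```

```text
t: 14.6
eef_pos: [0.5839, -0.2125, 0.1898]
tool_rot: [0.0, 0.998, 0.062, -0.0]
contact_force: [0.7, 1.7, -0.0]
gripper_width: 0.002
grasp_force: 0.0
t: 15.4
eef_pos: [0.5406, -0.2167, 0.0665]
tool_rot: [0.0, 0.998, 0.064, 0.001]
contact_force: [1.2, -0.0, -1.2]
gripper_width: 0.0
grasp_force: 0.7
15.4 [ 0.541 -0.217  0.067] 
 [[0.99, 0.13, 0.0], [0.13, -0.99, -0.0], [0.0, 0.0, -1.0]] [ 0.51  0.5  -0.3   1.88  0.2   0.78 -1.34] [ 1.2 -0.  -1.2] 0.00046001440365609316
rim_front 42 -11 0.87
rim_back 37 -10 0.9
foot_front 22 -14 0.94
wallmid 17 -18 0.61
foot_l 49 -11 0.92
```

```bash
python3 -m crank '[{"delta_rot":[0,0,0],"xyz":[-0.01,0,0],"fingers":1},{"delta_rot":[0,0,0],"xyz":[-0.02,0,0],"fingers":1},{"delta_rot":[0,0,0],"xyz":[-0.03,0,0],"fingers":1},{"delta_rot":[0,0,0],"xyz":[-0.04,0,0],"fingers":1},{"delta_rot":[0,0,0],"xyz":[-0.05,0,0],"fingers":1},{"delta_rot":[0,0,0],"xyz":[-0.06,0,0],"fingers":1},{"delta_rot":[0,0,0],"xyz":[-0.07,0,0],"fingers":1},{"delta_rot":[0,0,0],"xyz":[-0.08,0,0],"fingers":1},{"delta_rot":[0,0,0],"xyz":[-0.09,0,0],"fingers":1},{"delta_rot":[0,0,0],"xyz":[-0.1,0,0],"fingers":1}]'
python3 -m crank '[{"delta_rot":[0,0,0],"xyz":[-0.015,0,-0.02],"fingers":1},{"delta_rot":[0,0,0],"xyz":[-0.02,0,-0.05],"fingers":1},{"delta_rot":[0,0,0],"xyz":[-0.02,0,-0.09],"fingers":1},{"delta_rot":[0,0,0],"xyz":[-0.02,0,-0.13],"fingers":1},{"delta_rot":[0,0,0],"xyz":[-0.02,0,-0.16],"fingers":1},{"delta_rot":[0,0,0],"xyz":[-0.02,0,-0.16],"fingers":1}]'
python3 - <<'E'
from h import *
st()
hull("side",200,360,.1);hull("top",190,450,.1)
E
```

```text
t: 16.45
eef_pos: [0.4398, -0.2297, 0.0651]
tool_rot: [0.0, 0.998, 0.064, -0.0]
contact_force: [-0.3, -0.0, -0.5]
gripper_width: 0.001
grasp_force: 0.0
t: 17.05
eef_pos: [0.4231, -0.2332, 0.2295]
tool_rot: [0.002, 0.998, 0.064, 0.004]
contact_force: [0.3, 0.1, 0.1]
gripper_width: 0.002
grasp_force: 0.0
17.05 [ 0.423 -0.233  0.229] 
 [[0.99, 0.13, 0.01], [0.13, -0.99, -0.0], [0.01, 0.0, -1.0]] [ 0.69  0.15 -0.35  1.95  0.06  1.04 -1.13] [0.3 0.1 0.1] 0.0020900795800758627
side 0.76 [([322, 299], [0.415, 0.15], [0.437, 0.089]), ([323, 323], [0.39, 0.206], [0.409, 0.151]), ([308, 367], [0.379, 0.312], [0.397, 0.269]), ([259, 352], [0.485, 0.322], [0.514, 0.279]), ([256, 331], [0.513, 0.28], [0.545, 0.234]), ([274, 289], [0.525, 0.169], [0.558, 0.11])]
side 0.75 [([378, 170], [0.433, -0.307], [0.457, -0.417]), ([369, 226], [0.389, -0.098], [0.408, -0.186]), ([327, 219], [0.495, -0.077], [0.525, -0.163]), ([327, 196], [0.526, -0.153], [0.56, -0.248]), ([337, 166], [0.544, -0.275], [0.58, -0.383])]
top 0.95 [([435, 218], [0.545, -0.279], [0.566, -0.299]), ([432, 273], [0.414, -0.264], [0.426, -0.284]), ([391, 281], [0.398, -0.168], [0.408, -0.18]), ([383, 241], [0.492, -0.153], [0.509, -0.164]), ([386, 227], [0.526, -0.161], [0.545, -0.173])]
top 0.68 [([259, 281], [0.403, 0.138], [0.414, 0.149]), ([214, 289], [0.386, 0.242], [0.396, 0.26]), ([201, 285], [0.396, 0.273], [0.406, 0.293]), ([199, 237], [0.509, 0.28], [0.528, 0.301]), ([249, 229], [0.526, 0.162], [0.546, 0.174])]
top 0.67 [([246, 314], [0.328, 0.168], [0.333, 0.181]), ([251, 320], [0.314, 0.156], [0.318, 0.168]), ([248, 368], [0.207, 0.163], [0.203, 0.175]), ([242, 373], [0.196, 0.176], [0.192, 0.189]), ([201, 371], [0.202, 0.268], [0.198, 0.288]), ([203, 314], [0.33, 0.267], [0.335, 0.286])]
```

Both crates now lie on their sides at x 0.39–0.54, outside the lane, which clears milestone 1. Next I'll yaw the right crate so its underside turns towards the side camera.

```bash
python3 -m crank '[{"delta_rot":[0,0,0],"xyz":[0.047,0.055,0],"fingers":1},{"delta_rot":[0,0,0],"xyz":[0.093,0.113,0],"fingers":1},{"delta_rot":[0,0,0],"xyz":[0.093,0.113,0],"fingers":1},{"delta_rot":[0,0,0],"xyz":[0.093,0.113,0.02],"fingers":1},{"delta_rot":[0,0,0],"xyz":[0.093,0.113,0.07],"fingers":1},{"delta_rot":[0,0,0],"xyz":[0.093,0.113,0.12],"fingers":1},{"delta_rot":[0,0,0],"xyz":[0.093,0.113,0.17],"fingers":1},{"delta_rot":[0,0,0],"xyz":[0.093,0.113,0.19],"fingers":1},{"delta_rot":[0,0,0],"xyz":[0.095,0.098,0.19],"fingers":1},{"delta_rot":[0,0,0],"xyz":[0.097,0.083,0.19],"fingers":1}]'
python3 -m crank '[{"delta_rot":[0,0,0],"xyz":[0.001,-0.01,0],"fingers":1},{"delta_rot":[0,0,0],"xyz":[0.0026,-0.02,0],"fingers":1},{"delta_rot":[0,0,0],"xyz":[0.004,-0.03,0],"fingers":1},{"delta_rot":[0,0,0],"xyz":[0.005,-0.04,0],"fingers":1},{"delta_rot":[0,0,0],"xyz":[0.0065,-0.05,0],"fingers":1},{"delta_rot":[0,0,0],"xyz":[0.008,-0.06,0],"fingers":1},{"delta_rot":[0,0,0],"xyz":[0.009,-0.07,0],"fingers":1},{"delta_rot":[0,0,0],"xyz":[0.0105,-0.08,0],"fingers":1}]'
python3 - <<'E'
from h import *
st()
hull("side",240,390,.1);hull("top",340,450,.1)
print([(d["score"],d["pixel"]) for d in search_frame("side","stamp")])
E
```

```text
t: 18.25
eef_pos: [0.5272, -0.3008, 0.0345]
tool_rot: [-0.001, 0.998, 0.064, -0.001]
contact_force: [1.0, -0.4, 0.6]
gripper_width: -0.001
grasp_force: 0.2
t: 19.05
eef_pos: [0.528, -0.2209, 0.0353]
tool_rot: [0.0, 0.998, 0.064, 0.0]
contact_force: [0.7, -1.7, 1.2]
gripper_width: -0.001
grasp_force: 1.3
19.05 [ 0.528 -0.221  0.035] 
 [[0.99, 0.13, 0.0], [0.13, -0.99, -0.0], [0.0, 0.0, -1.0]] [ 0.5   0.53 -0.28  1.92  0.21  0.72 -1.34] [ 0.7 -1.7  1.2] -0.0008928649102358847
side 0.94 [([322, 300], [0.414, 0.153], [0.436, 0.092]), ([323, 321], [0.392, 0.201], [0.411, 0.146]), ([308, 368], [0.378, 0.314], [0.396, 0.271]), ([260, 352], [0.483, 0.321], [0.512, 0.278]), ([255, 332], [0.514, 0.283], [0.546, 0.237]), ([273, 290], [0.526, 0.172], [0.559, 0.114])]
side 0.86 [([377, 236], [0.36, -0.074], [0.376, -0.16]), ([334, 241], [0.452, -0.017], [0.478, -0.096]), ([325, 190], [0.539, -0.172], [0.574, -0.268]), ([366, 180], [0.451, -0.254], [0.477, -0.359]), ([379, 212], [0.381, -0.154], [0.399, -0.248])]
side 0.79 [([415, 337], [0.198, 0.16], [0.196, 0.1]), ([390, 397], [0.208, 0.307], [0.207, 0.263]), ([339, 375], [0.316, 0.303], [0.327, 0.259]), ([342, 345], [0.334, 0.239], [0.347, 0.187]), ([358, 314], [0.329, 0.155], [0.341, 0.094])]
top 0.61 [([421, 265], [0.434, -0.24], [0.447, -0.257]), ([380, 293], [0.37, -0.141], [0.378, -0.152]), ([353, 254], [0.462, -0.081], [0.477, -0.088]), ([386, 228], [0.523, -0.161], [0.543, -0.173]), ([407, 235], [0.505, -0.21], [0.524, -0.226]), ([419, 251], [0.467, -0.237], [0.482, -0.254])]
[(0.92, [287.5, 326.4])]
```

```bash
python3 - <<'E'
from h import *
c=viewer.read_camera("side")
im=cv2.resize(c["img"][165:265,290:400,::-1],(600,545),interpolation=cv2.INTER_CUBIC)
cv2.imwrite("pics/s8.png",cv2.convertScaleAbs(im,alpha=1.5))
E
```

```text
(no output)
```

View pics/s8.png

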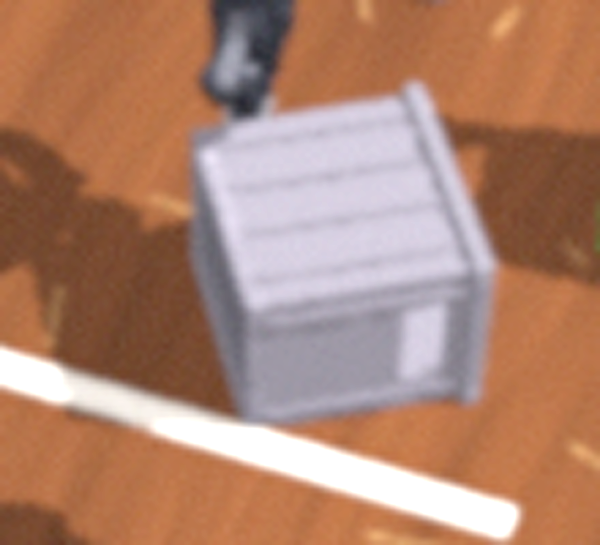

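The right crate has yawed and its underside shows as a narrow, plain-looking sliver at (195–250, 160–410). A bit more yaw will make the reading certain, and I'll check that numerically.

```bash
python3 -m crank '[{"delta_rot":[0,0,0],"xyz":[0.0015,-0.01,0],"fingers":1},{"delta_rot":[0,0,0],"xyz":[0.001,-0.02,0],"fingers":1},{"delta_rot":[0,0,0],"xyz":[0,-0.03,0],"fingers":1},{"delta_rot":[0,0,0],"xyz":[-0.002,-0.04,0],"fingers":1},{"delta_rot":[0,0,0],"xyz":[-0.002,-0.04,0],"fingers":1}]'
python3 - <<'E'
from h import *
c=hull("side",310,390,.1);hull("top",320,450,.1)
print([(d["score"],d["pixel"]) for d in search_frame("side","stamp")],[(d["score"],d["pixel"]) for d in search_frame("side","crate_b")])
g=c["img"][175:250:2,300:350:2].mean(2).astype(int)
for i,r in enumerate(g): print(175+2*i,*r)
E
```

```text
t: 19.85
eef_pos: [0.52, -0.1795, 0.0351]
tool_rot: [-0.001, 0.998, 0.065, -0.001]
contact_force: [0.2, 0.4, -0.1]
gripper_width: 0.001
grasp_force: 0.0
side 0.78 [([414, 337], [0.2, 0.161], [0.199, 0.101]), ([390, 396], [0.208, 0.305], [0.208, 0.261]), ([339, 375], [0.316, 0.303], [0.327, 0.259]), ([340, 351], [0.333, 0.253], [0.346, 0.203]), ([358, 315], [0.328, 0.157], [0.34, 0.097])]
side 0.68 [([382, 240], [0.345, -0.067], [0.359, -0.152]), ([342, 253], [0.421, 0.01], [0.443, -0.066]), ([322, 223], [0.501, -0.059], [0.533, -0.143]), ([322, 201], [0.531, -0.131], [0.565, -0.223]), ([361, 186], [0.456, -0.226], [0.482, -0.328]), ([384, 216], [0.365, -0.146], [0.381, -0.239])]
top 0.96 [([404, 270], [0.423, -0.199], [0.435, -0.214]), ([378, 299], [0.357, -0.136], [0.364, -0.146]), ([343, 264], [0.439, -0.057], [0.453, -0.062]), ([369, 234], [0.509, -0.121], [0.528, -0.13]), ([389, 234], [0.509, -0.168], [0.527, -0.18]), ([399, 243], [0.487, -0.19], [0.503, -0.205])]
[(0.74, [290.8, 324.9]), (0.17, [240.9, 185.1])] [(0.92, [350.4, 216.8]), (0.85, [289.7, 329.6]), (0.71, [373.2, 355.
[... 2626 characters left out ...]
7 118 92 66 52 53 54 53 51 55 56 74 83 75 76 77 77 78 106 123 113
237 179 159 160 159 160 160 155 143 118 94 71 57 56 51 52 61 82 81 78 77 76 78 107 124 114
239 104 105 130 144 154 159 163 160 159 155 145 131 107 81 58 54 68 84 79 77 76 78 107 120 115
241 83 76 65 70 92 117 143 153 160 163 163 163 161 154 136 110 88 83 85 77 75 80 106 121 116
243 79 82 71 53 50 54 69 88 117 140 154 162 163 164 163 162 155 141 111 82 76 82 109 119 116
245 84 84 78 56 50 48 51 54 58 67 83 111 136 152 160 164 164 163 145 99 79 81 111 120 116
247 83 86 79 66 50 53 52 54 55 52 53 56 61 78 103 130 148 159 161 130 89 84 112 119 114
249 87 85 80 76 55 50 51 54 53 54 55 55 56 52 54 60 75 98 123 132 101 88 115 119 122
```

The underside patch is uniformly 75–79 grey with no ring, so the right crate is the plain one (crate_b). Its middle is about 155 mm from the lane centre, so it's fine where it lies. The left crate is the stamped one, and it goes into the lane.

```bash
python3 -m crank '[{"delta_rot":[0,0,0],"xyz":[0.005,0.012,0],"fingers":1},{"delta_rot":[0,0,0],"xyz":[0.005,0.012,-0.05],"fingers":1},{"delta_rot":[0,0,0],"xyz":[0.005,0.012,-0.1],"fingers":1},{"delta_rot":[0,0,0],"xyz":[0.005,0.012,-0.15],"fingers":1},{"delta_rot":[0,0,0],"xyz":[0.005,0.012,-0.18],"fingers":1},{"delta_rot":[0,0,0],"xyz":[0.005,0.012,-0.18],"fingers":1}]'
python3 - <<'E'
from h import *
st();go(.474,.335,.2,.127)
E
```

```text
t: 20.75
eef_pos: [0.5307, -0.1952, 0.2207]
tool_rot: [0.002, 0.998, 0.063, 0.005]
contact_force: [-0.1, 0.7, 0.6]
gripper_width: 0.001
grasp_force: 0.0
20.75 [ 0.531 -0.195  0.221] 
 [[0.99, 0.13, 0.01], [0.13, -0.99, -0.0], [0.01, 0.0, -1.0]] [ 0.51  0.29 -0.33  1.79  0.11  1.07 -1.3 ] [-0.1  0.7  0.6] 0.0006563360987549588
xyz [0.01, -0.533, 0.018] rot [0.2, -0.5, -0.0]
```

```bash
python3 -m crank '[{"delta_rot":[0,0,0],"xyz":[0.01,-0.533,0.018],"fingers":1},{"delta_rot":[0,0,0],"xyz":[0.01,-0.533,0.018],"fingers":1},{"delta_rot":[0,0,0],"xyz":[0.01,-0.533,0.018],"fingers":1},{"delta_rot":[0,0,0],"xyz":[0.01,-0.533,0.018],"fingers":1},{"delta_rot":[0,0,0],"xyz":[0.01,-0.533,0.018],"fingers":1},{"delta_rot":[0,0,0],"xyz":[0.01,-0.533,0.018],"fingers":1},{"delta_rot":[0,0,0],"xyz":[0.01,-0.533,0.018],"fingers":1},{"delta_rot":[0,0,0],"xyz":[0.01,-0.533,0.018],"fingers":1},{"delta_rot":[0,0,0],"xyz":[0.01,-0.533,0.018],"fingers":1},{"delta_rot":[0,0,0],"xyz":[0.01,-0.533,0.018],"fingers":1}]'
python3 -m crank '[{"delta_rot":[0,0,0],"xyz":[0.01,-0.533,0.018],"fingers":1},{"delta_rot":[0,0,0],"xyz":[0.01,-0.533,0.018],"fingers":1},{"delta_rot":[0,0,0],"xyz":[0.01,-0.533,0.018],"fingers":1}]'
python3 - <<'E'
from h import *
st();go(.474,.335,.04,.127)
hull("top",190,260,.1)
E
```

```text
t: 21.75
eef_pos: [0.4731, 0.3045, 0.1975]
tool_rot: [0.0, 0.998, 0.063, -0.0]
contact_force: [1.6, -0.0, 1.3]
gripper_width: 0.001
grasp_force: 0.0
t: 22.05
eef_pos: [0.4571, 0.4536, 0.192]
tool_rot: [0.001, 0.998, 0.063, -0.0]
contact_force: [0.4, 0.5, 1.0]
gripper_width: -0.0
grasp_force: 0.0
22.05 [0.457 0.454 0.192] 
 [[0.99, 0.13, -0.0], [0.13, -0.99, -0.0], [-0.0, 0.0, -1.0]] [-0.46  0.5  -0.58  1.61  0.3   1.12 -2.56] [0.4 0.5 1. ] -0.00043434312651150143
xyz [0.002, 0.12, 0.152] rot [0.1, 0.0, -0.0]
top 0.95 [([259, 281], [0.403, 0.138], [0.414, 0.149]), ([216, 288], [0.389, 0.238], [0.398, 0.256]), ([203, 274], [0.422, 0.269], [0.434, 0.289]), ([198, 236], [0.512, 0.282], [0.53, 0.303]), ([249, 228], [0.529, 0.162], [0.549, 0.174])]
```

```bash
python3 -m crank '[{"delta_rot":[0,0,0],"xyz":[0.002,0.06,0],"fingers":1},{"delta_rot":[0,0,0],"xyz":[0.002,0.12,0],"fingers":1},{"delta_rot":[0,0,0],"xyz":[0.002,0.12,0],"fingers":1},{"delta_rot":[0,0,0],"xyz":[0.002,0.12,0.05],"fingers":1},{"delta_rot":[0,0,0],"xyz":[0.002,0.12,0.1],"fingers":1},{"delta_rot":[0,0,0],"xyz":[0.002,0.12,0.152],"fingers":1},{"delta_rot":[0,0,0],"xyz":[0.002,0.12,0.152],"fingers":1},{"delta_rot":[0,0,0],"xyz":[-0.001,0.14,0.152],"fingers":1},{"delta_rot":[0,0,0],"xyz":[-0.003,0.155,0.152],"fingers":1}]'
python3 -m crank '[{"delta_rot":[0,0,0],"xyz":[-0.001,0.01,0],"fingers":1},{"delta_rot":[0,0,0],"xyz":[-0.0026,0.02,0],"fingers":1},{"delta_rot":[0,0,0],"xyz":[-0.004,0.03,0],"fingers":1},{"delta_rot":[0,0,0],"xyz":[-0.005,0.04,0],"fingers":1},{"delta_rot":[0,0,0],"xyz":[-0.0065,0.05,0],"fingers":1},{"delta_rot":[0,0,0],"xyz":[-0.008,0.06,0],"fingers":1},{"delta_rot":[0,0,0],"xyz":[-0.009,0.07,0],"fingers":1},{"delta_rot":[0,0,0],"xyz":[-0.0105,0.08,0],"fingers":1}]'
python3 - <<'E'
from h import *
st()
hull("side",240,335,.1);hull("top",190,310,.1)
E
```

```text
t: 23.05
eef_pos: [0.4742, 0.2979, 0.0423]
tool_rot: [-0.0, 0.998, 0.064, 0.0]
contact_force: [0.3, -0.4, 0.5]
gripper_width: -0.002
grasp_force: 0.0
t: 23.85
eef_pos: [0.4731, 0.217, 0.0412]
tool_rot: [-0.0, 0.998, 0.064, 0.0]
contact_force: [0.5, 3.7, 2.7]
gripper_width: 0.004
grasp_force: 1.7
23.85 [0.473 0.217 0.041] 
 [[0.99, 0.13, 0.0], [0.13, -0.99, 0.0], [0.0, -0.0, -1.0]] [-0.13  0.5  -0.52  2.02  0.37  0.71 -2.33] [0.5 3.7 2.7] 0.0036775656013731542
side 0.83 [([337, 275], [0.408, 0.076], [0.43, 0.007]), ([336, 300], [0.386, 0.14], [0.404, 0.078]), ([321, 342], [0.377, 0.249], [0.394, 0.199]), ([275, 327], [0.48, 0.256], [0.509, 0.206]), ([271, 306], [0.511, 0.212], [0.543, 0.158]), ([304, 270], [0.484, 0.093], [0.513, 0.026])]
top 0.69 [([245, 314], [0.328, 0.17], [0.333, 0.183]), ([250, 319], [0.316, 0.159], [0.32, 0.171]), ([248, 367], [0.209, 0.163], [0.205, 0.175]), ([242, 372], [0.199, 0.176], [0.194, 0.189]), ([200, 371], [0.203, 0.271], [0.198, 0.291]), ([203, 314], [0.33, 0.267], [0.335, 0.286])]
top 0.61 [([285, 248], [0.48, 0.078], [0.496, 0.083]), ([254, 233], [0.517, 0.15], [0.536, 0.162]), ([280, 229], [0.525, 0.089], [0.545, 0.096])]
```

```bash
python3 -m crank '[{"delta_rot":[0,0,0],"xyz":[-0.001,0.01,0],"fingers":1},{"delta_rot":[0,0,0],"xyz":[-0.0026,0.02,0],"fingers":1},{"delta_rot":[0,0,0],"xyz":[-0.004,0.03,0],"fingers":1},{"delta_rot":[0,0,0],"xyz":[-0.005,0.04,0],"fingers":1},{"delta_rot":[0,0,0],"xyz":[-0.0065,0.05,0],"fingers":1},{"delta_rot":[0,0,0],"xyz":[-0.008,0.06,0],"fingers":1},{"delta_rot":[0,0,0],"xyz":[-0.009,0.07,0],"fingers":1},{"delta_rot":[0,0,0],"xyz":[-0.0105,0.08,0],"fingers":1},{"delta_rot":[0,0,0],"xyz":[-0.012,0.09,0],"fingers":1},{"delta_rot":[0,0,0],"xyz":[-0.013,0.1,0],"fingers":1}]'
python3 - <<'E'
from h import *
st()
hull("side",240,390,.1);hull("top",230,390,.1)
E
```

```text
t: 25.05
eef_pos: [0.4728, 0.116, 0.0412]
tool_rot: [0.0, 0.998, 0.064, -0.0]
contact_force: [-0.7, 2.4, 0.2]
gripper_width: 0.005
grasp_force: 0.9
25.05 [0.473 0.116 0.041] 
 [[0.99, 0.13, -0.0], [0.13, -0.99, -0.0], [-0.0, 0.0, -1.0]] [ 0.06  0.45 -0.52  2.1   0.36  0.67 -2.14] [-0.7  2.4  0.2] 0.004602734893230973
side 0.96 [([385, 216], [0.363, -0.147], [0.379, -0.24]), ([382, 240], [0.345, -0.067], [0.359, -0.152]), ([357, 249], [0.392, -0.016], [0.411, -0.095]), ([334, 241], [0.452, -0.017], [0.478, -0.096]), ([323, 224], [0.498, -0.057], [0.529, -0.141]), ([336, 200], [0.498, -0.149], [0.529, -0.243]), ([358, 187], [0.462, -0.219], [0.489, -0.32])]
side 0.91 [([414, 338], [0.2, 0.163], [0.198, 0.104]), ([391, 397], [0.206, 0.306], [0.205, 0.262]), ([339, 375], [0.316, 0.303], [0.327, 0.259]), ([340, 352], [0.332, 0.255], [0.345, 0.206]), ([359, 314], [0.327, 0.154], [0.339, 0.093])]
side 0.89 [([352, 245], [0.407, -0.022], [0.428, -0.102]), ([351, 270], [0.384, 0.049], [0.402, -0.023]), ([337, 308], [0.376, 0.159], [0.394, 0.099]), ([292, 294], [0.482, 0.165], [0.511, 0.105]), ([290, 270], [0.514, 0.106], [0.546, 0.04]), ([322, 240], [0.48, -0.008], [0.509, -0.086])]
top 0.72 [([416, 255], [0.457, -0.229], [0.472, -0.246]), ([379, 301], [0.352, -0.138], [0.359, -0.149]), ([345, 265], [0.437, -0.062], [0.45, -0.067]), ([376, 225], [0.531, -0.138], [0.551, -0.148])]
top 0.66 [([327, 255], [0.461, -0.021], [0.476, -0.022]), ([302, 233], [0.515, 0.037], [0.533, 0.04]), ([323, 230], [0.521, -0.012], [0.54, -0.013])]
```

The stamped crate's +y end is now 20 mm or more inside the left tape and its -y end about 40 mm inside the right. One small nudge, then back off, lift and check.

```bash
python3 -m crank '[{"delta_rot":[0,0,0],"xyz":[-0.0005,0.005,0],"fingers":1},{"delta_rot":[0,0,0],"xyz":[-0.001,0.009,0],"fingers":1},{"delta_rot":[0,0,0],"xyz":[0.002,-0.01,0],"fingers":1},{"delta_rot":[0,0,0],"xyz":[0.005,-0.04,0],"fingers":1},{"delta_rot":[0,0,0],"xyz":[0.007,-0.05,-0.03],"fingers":1},{"delta_rot":[0,0,0],"xyz":[0.007,-0.06,-0.08],"fingers":1},{"delta_rot":[0,0,0],"xyz":[0.007,-0.1,-0.13],"fingers":1},{"delta_rot":[0,0,0],"xyz":[0.007,-0.14,-0.18],"fingers":1},{"delta_rot":[0,0,0],"xyz":[0.007,-0.16,-0.19],"fingers":1},{"delta_rot":[0,0,0],"xyz":[0.007,-0.16,-0.19],"fingers":1}]'
python3 - <<'E'
from h import *
hull("side",240,390,.1);hull("top",230,390,.1)
for t in("solder_reel","terminal_block","screwdriver","multimeter","flux_pot","side_cutters","circuit_board"):
    c=viewer.read_camera("side");print(t,[(np.round(d["pixel"]).tolist(),round(d["score"],2)) for d in search_frame("side",t)[:2]])
E
```

```text
t: 26.25
eef_pos: [0.4597, 0.284, 0.2366]
tool_rot: [-0.004, 0.998, 0.068, 0.004]
contact_force: [-0.3, 0.6, 0.6]
gripper_width: 0.001
grasp_force: 0.0
side 0.89 [([381, 240], [0.347, -0.066], [0.362, -0.151]), ([355, 248], [0.397, -0.017], [0.417, -0.096]), ([332, 237], [0.461, -0.027], [0.488, -0.107]), ([322, 222], [0.503, -0.062], [0.534, -0.147]), ([323, 201], [0.528, -0.132], [0.563, -0.224]), ([362, 186], [0.453, -0.227], [0.479, -0.329]), ([385, 217], [0.361, -0.143], [0.378, -0.237])]
side 0.68 [([354, 243], [0.405, -0.03], [0.426, -0.111]), ([354, 267], [0.38, 0.038], [0.398, -0.035]), ([338, 305], [0.377, 0.151], [0.395, 0.09]), ([293, 290], [0.484, 0.154], [0.514, 0.094]), ([291, 268], [0.514, 0.1], [0.547, 0.033]), ([308, 234], [0.519, -0.012], [0.552, -0.09])]
side 0.6 [([415, 337], [0.198, 0.16], [0.196, 0.1]), ([390, 397], [0.208, 0.307], [0.207, 0.263]), ([339, 375], [0.316, 0.303], [0.327, 0.259]), ([340, 352], [0.332, 0.255], [0.345, 0.206]), ([359, 314], [0.327, 0.154], [0.339, 0.093])]
top 0.96 [([415, 255], [0.458, -0.227], [0.472, -0.244]), ([379, 300], [0.354, -0.138], [0.361, -0.149]), ([343, 269], [0.428, -0.057], [0.44, -0.061]), ([375, 226], [0.528, -0.135], [0.548, -0.145])]
top 0.72 [([332, 282], [0.398, -0.031], [0.408, -0.033]), ([281, 288], [0.386, 0.087], [0.395, 0.094]), ([277, 235], [0.511, 0.096], [0.529, 0.103]), ([327, 230], [0.521, -0.022], [0.54, -0.023])]
solder_reel [([234.0, 223.0], 0.57)]
terminal_block []
screwdriver [([232.0, 183.0], 0.63)]
multimeter [([350.0, 146.0], 0.71)]
flux_pot [([185.0, 285.0], 0.93), ([321.0, 267.0], 0.73)]
side_cutters [([387.0, 157.0], 0.72)]
circuit_board [([194.0, 414.0], 0.79)]
```

```bash
python3 -c "
from station import job
print(job.hand_in())"
```

```text
the job is handed in; nothing more can be done
None
```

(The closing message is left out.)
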